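# Close up a row of cells and shut the contact lever

## Task

Bring the series cell holder into circuit by pushing alone; lift nothing. First push the row of four D cells along the V-channel as one closed-up train until the front cell's button is fully home against the brass contact plate at the end stop; only then push the swinging contact lever round by its knob, behind the rear cell, until it is fully shut and its sprung tip presses on that cell's base. Leave the other things on the bench where they are.

Things in the scene. Friction and masses are not known exactly. Their poses are not given: they have to be found in the camera images.
- holder: series cell holder, fixed: wooden base 104 x 390 x 12 mm (local x -39..65, y -195..195) with an aluminium angle as a 90-degree V-channel along local y, open at its -y end y -192, flank tops 29 mm above the table; at its +y end the end stop, a black block 64 mm high with a brass contact plate, face at (0, 165, 38). All else under 32 mm but lever, 41 mm stop pin. Origin on the table under the channel's centre
- cell_1: D cell 1 of the row of four (front, next to the end stop): black and grey can, 33 mm diameter, 59.5 mm long, plus button 2 mm more at its local +y end, about 100 g, lying in the channel. Origin: middle of the can on its axis, 38.3 mm above the table; it may roll about local y. The row touches end to end (pitch 61.5 mm), friction about 0.6; home, this origin is 31.8 mm from the contact plate
- cell_2: D cell 2 of the row of four: black and grey can, 33 mm diameter, 59.5 mm long, plus button 2 mm more at its local +y end, about 100 g, lying in the channel. Origin: middle of the can on its axis, 38.3 mm above the table; it may roll about local y. The row touches end to end (pitch 61.5 mm), friction about 0.6; home, this origin is 93.2 mm from the contact plate
- cell_3: D cell 3 of the row of four: black and grey can, 33 mm diameter, 59.5 mm long, plus button 2 mm more at its local +y end, about 100 g, lying in the channel. Origin: middle of the can on its axis, 38.3 mm above the table; it may roll about local y. The row touches end to end (pitch 61.5 mm), friction about 0.6; home, this origin is 154.8 mm from the contact plate
- cell_4: D cell 4 of the row of four (rear): black and grey can, 33 mm diameter, 59.5 mm long, plus button 2 mm more at its local +y end, about 100 g, lying in the channel. Origin: middle of the can on its axis, 38.3 mm above the table; it may roll about local y. The row touches end to end (pitch 61.5 mm), friction about 0.6; home, this origin is 216.2 mm from the contact plate
- lever (a joint): angle of the brass contact lever on its stiff upright pivot: 0 shut (points to holder -x across the channel, on its stop), pi/2 points to holder -y, more is farther out; starts open at 1.65 to 2.2 and stays where left (friction 0.2 N m). Strip 70 mm long from the pivot, 3 mm thick, 32 to 44 mm above the table. Shut, it stands just behind the rear cell of a row that is home
- lever_pivot (a point): pivot axis of the lever, at holder (42, -86, 38.3) mm, beside the channel; round boss of 9 mm radius, top 50 mm above the table
- lever_knob (a point): middle of the black upright thumb knob at the lever's free end, moving with the lever: round, 16 mm in diameter, 70 mm from the pivot, from 32 to 64 mm above the table (this point at 48 mm). Push it on the side away from the sprung tip
- sprung_tip: sprung brass button on the lever; origin on the lever's front face (the side towards the end stop when shut) 42 mm from the pivot; stands out 6 mm, gives up to 5 mm at 0.9 N per mm
- spare_cell: bystander: a fifth D cell like the others, standing upright on the table, 33 mm in diameter, 61.5 mm high; origin at the middle of the can
- bulb_holder: bystander: small lamp in a black moulded holder, 60 x 40 x 38 mm, on the table; origin at the centre of its underside
- compass: bystander: round brass-coloured plotting compass, 44 mm across, 11 mm high, on the table; origin at the centre of its underside
- horseshoe_magnet: bystander: red horseshoe magnet, 48 x 79 x 13 mm, on the table; origin at the centre of its underside
- multimeter: bystander: orange hand-held multimeter with a dial, 145 x 74 x 43 mm, on the table; origin at the centre of its underside
- screwdriver: bystander: screwdriver with a red handle, 25 x 194 x 24 mm, on the table; origin at the centre of its underside
- battery_holder: bystander: black two-cell holder with a green and a yellow small cell, 33 x 62 x 17 mm, on the table; origin at the centre of its underside
Not all that is in view belongs to the job. Leave any pink look-alike of the cell_1 alone. What is shaped like the cell_3 but purple is not meant.

How it is judged:
By the outcome, as a careful person would: the job done as asked, in the order asked, and still so for the second after the job is handed in, with the robot touching nothing.
It also fails if it takes over 53 s, if anything falls off the work surface, if the arm or the gripper's body presses on something with over 40 N, if the wrist force passes 120 N, or if a joint passes its speed limit or range.

## Robot

A 7-joint arm with a two-finger parallel gripper is mounted at the origin on the work surface; the furniture and walls round the work are solid. World frame = base frame: x ahead of the robot, y to its left, z up, the work surface at z = 0. Lengths are in m, angles in rad, forces in N, time in s.
With the tool pointing down it reaches from about 0.4 to 0.85 m from the base axis. Payload 10.4 kg.
Tool frame: the origin (TCP) lies at the very end of the fingers, on their centre line; the grasp point (between the pads) lies 19 mm behind it (r.pinch_z is the distance from the TCP to the grasp point, in m); z points along the fingers, y is the line along which they close (so a half turn about z gives the same grasp; the last joint's range is limited). The gripper opens to 87 mm and grips with 3 to 60 N. Pads are 19 mm wide; open, the fingers measure 117 mm over their backs; the gripper's body (75 mm by 190 mm) begins 51 mm behind the grasp point.
Start: joints at [-1.304, 0.332, -0.065, 1.46, 0.022, 1.35, -0.088], TCP at [0.179, 0.599, 0.223] pointing down, gripper open.
Joint ranges: [-2.6, 2.6], [-0.5, 2.12], [-1.47, 1.34], [0.16, 2.42], [-1.27, 4.41], [0.06, 2.06], [-2.6, 2.6]. Speed limits (rad/s): [2.22, 2.22, 2.79, 2.79, 3.14, 3.14, 3.14].

## Interface

Orientations are given as a unit quaternion [x, y, z, w].
In Python, from bench import sensors, vision, r gives the robot as it stands.
- The arm moves only by the shell command python3 -m crank 'ROWS' [OPENING] [FORCE]. ROWS is JSON, a list of rows, each a list of 2 entries, a list of its own where there are three numbers: the shift along the tool's x, y, z normalised to -1 to 1, where 1 is 3 cm, then the turn about the tool's z normalised to -1 to 1, where 1 is 8 degrees. A call has 1 to 12 rows; each row shifts and turns the commanded pose from where the row before left it, along the tool's axes as they then stand; what a row does not reach is not made up. A row lasts 1/8 s, in which the tool goes at most 62.5 mm and 10.7 degrees, less where a joint would pass 70% of its speed; a pose out of reach is approached as far as the arm can. A call with a number of a shift or a turn outside -1 to 1 is refused whole. A call with a gripper value outside its range is refused whole. OPENING is the opening, from 0 (shut) to 1 (fully open), set as the call begins (- or left out, the last holds). The fingers move at their own pace and stop on an object; FORCE is the grip in N (left out, the last holds). Time passes only in rows, so rows that do not move let the fingers close. It gives the time, the measured TCP pose, the force, the opening and the grip force at its end, in the units of the state.
- sensors.read_state(): the state, without advancing time (a new reading comes with each control period).
- vision.camera(name): name is "scene" or "top" or "wrist"; returns the picture (480x640x3 uint8, red, green, blue); there is no depth.
- vision.camera_model(name): a dict with "vertical_fov" (degrees; the focal length in pixels is half the picture's height over the tangent of half this angle, whatever the lens; pixels are square), "cx", "cy" (the principal point, pixels), "dist" ([k1, k2, p1, p2, k3] as OpenCV has them; the pictures are not rectified), "camera_from_world" (4x4, takes a point from world to camera coordinates); the wrist camera has in their place "hand_eye" (4x4, takes a point from camera to tool coordinates, whose origin is the TCP and whose axes are the flange's). Camera axes: x right, y down, z forward; pixel columns grow to the right and rows downward; lengths in m; the calibration is good to about 2 mm. A picture is of the moment at which its call begins: read the wrist's pose just before it. camera_model takes no time and is no camera call.
- r.close_job(): hands the job in; it is judged then, once.
The state is a dict: "time": time; "joint_positions": joint angles; "joint_vel": joint speeds; "joint_torque": joint torques, N m; "ee_pos": TCP position; "eef_rot": TCP orientation; "ft_force": force on the tool from outside, world axes, zero at the start; "torque": the same for the moment, N m; "width": finger opening in m; "grip_force": force on a finger pad.
Only numpy, scipy, OpenCV 4.12 (cv2) and the standard library are available. Lean on these libraries where they do the work, as an engineer would, in place of code of your own. Each camera call takes 0.05 s, during which the arm holds its last target. There are 200 camera calls.

## Working session

There is one attempt and no reset: what is moved stays moved. The work goes in short steps, Python scripts to look and compute and a shell command to move; the robot and the scene stay as the last step left them, time stands still between calls to the robot, and variables do not carry over. Pictures are saved under pics/ and viewed, at most 10 in all, crops included, and the job is handed in when it is done.

```bash
ls; mkdir -p pics; python3 - <<'E'
from bench import sensors, vision, r
import cv2,numpy as np
s=sensors.read_state(); print(s)
for n in ("scene","top"):
    cv2.imwrite(f"pics/{n}0.png",vision.camera(n)[:,:,::-1]); print(n,vision.camera_model(n))
print(vision.camera_model("wrist"))
E
```

```text
pics
{'time': 0.0, 'joint_positions': array([-1.30363004,  0.33283546, -0.0646997 ,  1.46092338,  0.02160995,
        1.34987678, -0.08852806]), 'joint_vel': array([-0.0001368 , -0.001437  , -0.00111811, -0.00129078, -0.00029926,
       -0.00109563, -0.0009931 ]), 'joint_torque': array([-8.23793471e-04, -6.23247743e+01,  2.42443057e-02, -3.89911187e+01,
       -6.14231313e-02,  3.94871633e-02,  1.08576608e-04]), 'ee_pos': array([0.17848236, 0.59858677, 0.22178523]), 'eef_rot': array([ 1.44379513e-01,  9.89522159e-01, -6.70737285e-04, -6.16350092e-05]), 'ft_force': array([0.18356117, 0.64931441, 0.16511306]), 'torque': array([-0.02080585, -0.03745167,  0.00685103]), 'grip_force': 0.0, 'width': 0.0871411169159935}
scene {'vertical_fov': 54.81864101721061, 'cx': 319.8275081294804, 'cy': 238.67523746242915, 'dist': array([-0.102072,  0.      ,  0.      ,  0.      ,  0.      ]), 'camera_from_world': array([[ 0.59163141, -0.80615033, -0.00969147, -0.42060473],
       [-0.43816896, -0.31143384, -0.8432182 ,  0.20483469],
       [ 0.67674237,  0.50312087, -0.53748409,  0.79412385],
       [ 
[... 399 characters left out ...]
529e-01],
       [ 1.79192031e-01, -1.19248414e-02, -9.83741843e-01,
         1.17425875e+00],
       [ 0.00000000e+00,  0.00000000e+00,  0.00000000e+00,
         1.00000000e+00]])}
{'vertical_fov': 59.12601342454123, 'cx': 320.70697941957985, 'cy': 237.14521742461417, 'dist': array([-0.0708928,  0.       ,  0.       ,  0.       ,  0.       ]), 'hand_eye': array([[ 1.48256057e-03, -9.70075225e-01, -2.42800041e-01,
         6.62927589e-02],
       [ 9.99998881e-01,  1.48650522e-03,  1.66956395e-04,
         2.25896632e-04],
       [ 1.98963266e-04, -2.42800017e-01,  9.70076344e-01,
        -1.62090267e-01],
       [ 0.00000000e+00,  0.00000000e+00,  0.00000000e+00,
         1.00000000e+00]])}
```

View pics/top0.png

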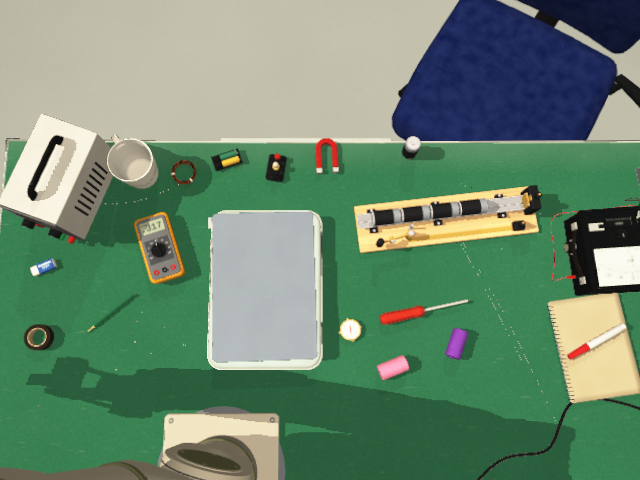

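View pics/scene0.png

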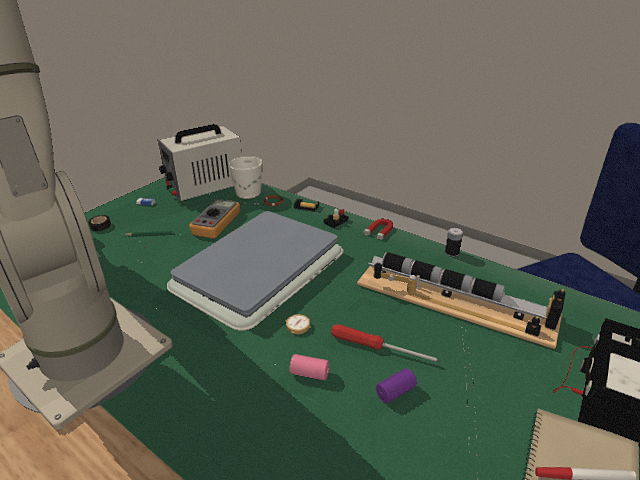

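The top view shows the holder from (357,207) to (538,240), with the end stop at (530,200) on the right and the lever at (405,238). Cell candidates: the row of black and grey cells in the channel at (370–495, 212), the upright spare at (412,147), the pink cell at (393,368) and the purple one at (457,343). Only the row in the channel fits the description. I'll confirm that in an enlarged crop.

```bash
python3 - <<'E'
import cv2
a=cv2.imread("pics/top0.png")[180:260,345:545]; b=cv2.imread("pics/scene0.png")[235:350,350:570]
a=cv2.resize(a,(800,320),interpolation=cv2.INTER_CUBIC)
b=cv2.resize(b,(536,280),interpolation=cv2.INTER_CUBIC); b=cv2.copyMakeBorder(b,0,0,0,264,0)
cv2.imwrite("pics/crop0.png",cv2.vconcat([a,b]))
E
```

```text
(no output)
```

View pics/crop0.png

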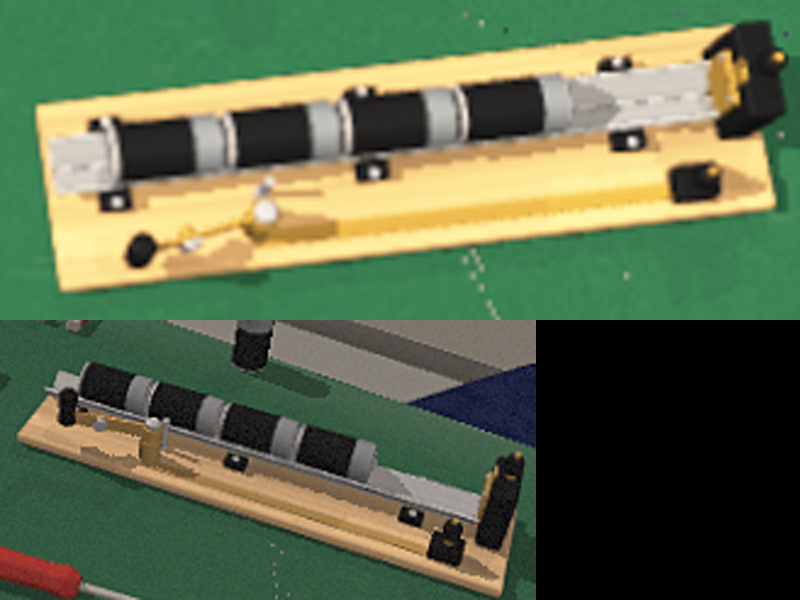

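The crop confirms the row of four black and grey cells, with its rear base at crop x≈107 and its front end at x≈570. The end stop is at right, the pivot boss at (265,210) and the knob at (140,248), beside the rear cell. Now I'll compute the pose.

```bash
cat > h.py <<'E'
import numpy as np,cv2
from bench import vision,sensors,r
from scipy.spatial.transform import Rotation as R
def ray(n,px,z,pose=None):
    m=vision.camera_model(n); f=240/np.tan(np.radians(m["vertical_fov"]/2))
    K=np.array([[f,0,m["cx"]],[0,f,m["cy"]],[0,0,1]])
    p=cv2.undistortPoints(np.array(px,float).reshape(-1,1,2),K,m["dist"]).reshape(-1,2)
    d=np.c_[p,np.ones(len(p))]
    if n=="wrist":
        T=np.eye(4);T[:3,:3]=R.from_quat(pose[1]).as_matrix();T[:3,3]=pose[0];W=T@m["hand_eye"]
    else: W=np.linalg.inv(m["camera_from_world"])
    d=d@W[:3,:3].T;o=W[:3,3];z=np.broadcast_to(z,len(d))
    return o+d*((z-o[2])/d[:,2])[:,None]
def fit(L,P):
    L=np.array(L);P=P[:,:2];a,b=L.mean(0),P.mean(0)
    U,_,V=np.linalg.svd((L-a).T@(P-b));D=np.diag([1,np.linalg.det(V.T@U.T)]);M=V.T@D@U.T
    t=b-M@a;return M,t,np.linalg.norm(L@M.T+t-P,axis=1)
E
python3 - <<'E'
from h import *
np.set_printoptions(precision=4,suppress=True)
c=lambda L:[[345+u/4-.375,180+v/4-.375] for u,v in L]
P=ray("top",c([(38,103),(62,292),(775,207),(265,210)]),[.012,.012,.012,.05])
M,t,e=fit([[-.039,-.195],[.065,-.195],[.065,.195],[.042,-.086]],P); print(M,t,e)
loc=lambda P:(P[:,:2]-t)@M
K=ray("top",c([(140,247),(107,150),(570,103),(720,85)]),[.064,.045,.045,.05]); print(K,loc(K))
l=loc(K)[0]-[.042,-.086];print("lever",np.arctan2(-l[1],-l[0]))
print(np.degrees(np.arctan2(M[1,1],M[0,1])))
w=lambda x,y:M@[x,y]+t
print("behind",w(0,-.192),w(0,.165))
s=sensors.read_state();print(R.from_quat(s["eef_rot"]).as_matrix())
E
```

```text
[[-0.9931  0.117 ]
 [-0.117  -0.9931]] [ 0.5339 -0.4746] [0.0015 0.0012 0.0011 0.0011]
[[ 0.4598 -0.3254  0.064 ]
 [ 0.5159 -0.3114  0.045 ]
 [ 0.5415 -0.5573  0.045 ]
 [ 0.5499 -0.6351  0.05  ]] [[ 0.0561 -0.1569]
 [-0.0013 -0.1642]
 [ 0.0021  0.083 ]
 [ 0.0029  0.1613]]
lever 1.7673448485910335
-83.27824990178944
behind [ 0.5114 -0.2839] [ 0.5532 -0.6385]
[[-0.9583  0.2858 -0.0003]
 [ 0.2858  0.9583 -0.0012]
 [-0.0001 -0.0013 -1.    ]]
```

Holder yaw is found with a fit residual of about 1.3 mm. The row has about 82 mm to go and the lever sits at 1.77 rad. Moving across with the gripper closed.

```bash
python3 -m crank '[[[-0.99,-0.79,0],0],[[-0.99,-0.79,0],0],[[-0.99,-0.79,0],0],[[-0.99,-0.79,0],0],[[-0.99,-0.79,0],0],[[-0.99,-0.79,0],0],[[-0.99,-0.79,0],0]]' 0 40
python3 -m crank '[[[-0.81,-0.98,0],0],[[-0.81,-0.98,0],0],[[-0.81,-0.98,0],0],[[-0.81,-0.98,0],0],[[-0.81,-0.98,0],0],[[-0.81,-0.98,0],0],[[-0.81,-0.98,0],0],[[-0.81,-0.98,0],0]]'
python3 -m crank '[[[-0.48,-0.99,0],0],[[-0.48,-0.99,0],0],[[-0.48,-0.99,0],0],[[-0.48,-0.99,0],0],[[-0.48,-0.99,0],0],[[-0.48,-0.99,0],0],[[-0.48,-0.99,0],0],[[-0.48,-0.99,0],0],[[-0.48,-0.99,0],0],[[-0.48,-0.99,0],0]]'
python3 -m crank '[[[0,0,0],1],[[0,0,0],1],[[0,0,0],1],[[0,0,0],1],[[0,0,0],1],[[0,0,0],1],[[0,0,0],1],[[0,0,0],1],[[0,0,0],0.34],[[0,0,0],0]]'
```

```text
time: 0.98
ee_pos: [0.3309, 0.3793, 0.2223]
eef_rot: [0.144, 0.99, -0.0, -0.0]
ft_force: [0.9, 0.1, 0.5]
width: 0.0251
grip_force: 0.0
time: 1.98
ee_pos: [0.4496, 0.0984, 0.2224]
eef_rot: [0.144, 0.99, 0.0, -0.0]
ft_force: [0.7, 0.2, -0.3]
width: 0.0004
grip_force: 0.0
time: 3.22
ee_pos: [0.5026, -0.227, 0.2223]
eef_rot: [0.144, 0.99, 0.0, -0.0]
ft_force: [0.5, 0.4, 0.5]
width: 0.0007
grip_force: 0.0
time: 4.47
ee_pos: [0.5025, -0.226, 0.2222]
eef_rot: [0.665, 0.747, -0.0, -0.0]
ft_force: [0.2, -0.0, -0.3]
width: 0.0005
grip_force: 0.0
```

```bash
python3 - <<'E'
from h import *
s=sensors.read_state();im=vision.camera("wrist");cv2.imwrite("pics/w1.png",im[:,:,::-1])
np.save("w1.npy",np.r_[s["ee_pos"],s["eef_rot"]]);print(s["ee_pos"],s["joint_positions"]);print(R.from_quat(s["eef_rot"]).as_matrix()[:2,:2])
E
```

```text
[ 0.50247    -0.2259746   0.22224143] [-0.45616903  0.22252507  0.92533443  1.6992853  -0.18332818  1.31178889
  0.62176563]
[[-0.11682097  0.99315285]
 [ 0.99315296  0.11682108]]
```

View pics/w1.png

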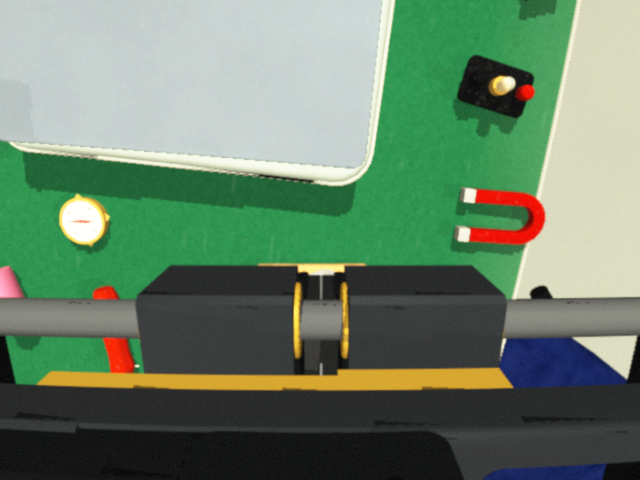

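The wrist view shows the gripper body hiding the holder, whose rear end peeks out centred at about (312,266). The fingers are lined up with the channel. Going down behind the holder, then pushing forward.

```bash
python3 -m crank '[[[0,0.07,1],0],[[0,0,1],0],[[0,0,1],0],[[0,0,1],0],[[0,0,1],0],[[0,0,0.7],0],[[0,0,0.5],0],[[0,0,0],0]]' 
python3 -m crank '[[[-0.6,0,0],0],[[-0.6,0,0],0],[[-0.6,0,0],0],[[-0.3,0,0],0],[[0,0,0],0]]'
python3 - <<'E'
from h import *
im=vision.camera("top")[:,:,::-1];cv2.imwrite("pics/top1.png",cv2.resize(im[180:260,345:545],(800,320),interpolation=cv2.INTER_CUBIC))
E
```

```text
time: 5.52
ee_pos: [0.5042, -0.2258, 0.0358]
eef_rot: [0.665, 0.747, -0.0, -0.001]
ft_force: [-0.6, -0.4, 0.7]
width: 0.0005
grip_force: 0.0
time: 6.15
ee_pos: [0.5122, -0.2889, 0.037]
eef_rot: [0.665, 0.747, 0.0, 0.0]
ft_force: [0.1, -0.1, 0.0]
width: 0.0006
grip_force: 0.0
```

View pics/top1.png

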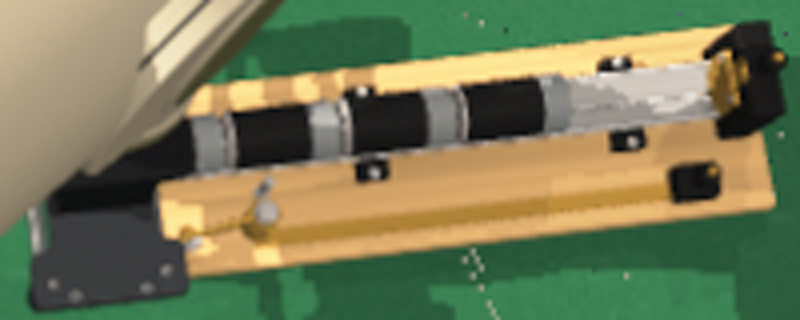

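The row is untouched (front end still at crop x≈570), and the finger is behind the rear cell with about 13 mm of gap. Pushing.

```bash
python3 -m crank '[[[-0.3,0,0],0],[[-0.2,0,0],0],[[-0.2,0,0],0],[[-0.2,0,0],0],[[-0.25,0,0],0],[[-0.25,0,0],0],[[-0.25,0,0],0],[[-0.25,0,0],0],[[-0.25,0,0],0],[[-0.25,0,0],0],[[-0.15,0,0],0],[[0,0,0],0]]'
python3 - <<'E'
from h import *
s=sensors.read_state();d=s["ee_pos"][:2]-[.5339,-.4746];M=np.array([[-.9931,.117],[-.117,-.9931]]);print(d@M, s["ft_force"],s["joint_positions"])
im=vision.camera("top")[:,:,::-1];cv2.imwrite("pics/top2.png",cv2.resize(im[180:260,345:545],(800,320),interpolation=cv2.INTER_CUBIC))
E
```

```text
time: 7.7
ee_pos: [0.5213, -0.3629, 0.0365]
eef_rot: [0.664, 0.747, 0.001, -0.001]
ft_force: [-1.4, 7.4, 6.0]
width: 0.0005
grip_force: 3.7
[-0.00051496 -0.11239031] [-1.37485452  7.38753331  6.04223471] [-0.02268897  0.6315789   0.76090146  1.65355489 -0.48887744  1.05818992
  1.00628621]
```

View pics/top2.png

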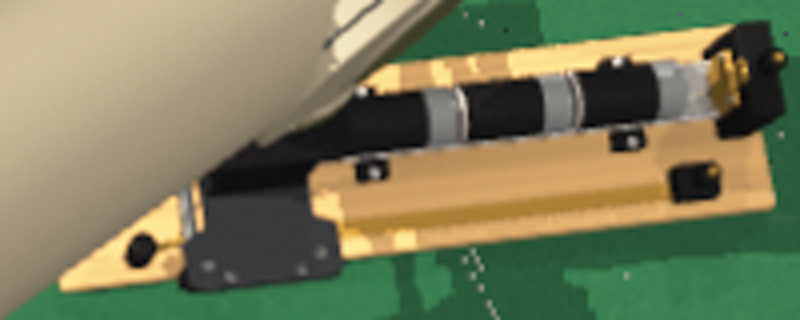

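The train is closed up, with the front end at crop x≈686 and about 20 mm left to the plate. I'll push on more slowly.

```bash
python3 -m crank '[[[-0.15,0,0],0],[[-0.15,0,0],0],[[-0.12,0,0],0],[[-0.1,0,0],0],[[0,0,0],0]]'
python3 -m crank '[[[-0.06,0,0],0],[[0,0,0],0]]'
python3 -m crank '[[[-0.06,0,0],0],[[0,0,0],0]]'
```

```text
time: 8.38
ee_pos: [0.5231, -0.378, 0.0364]
eef_rot: [0.664, 0.748, 0.001, -0.001]
ft_force: [-2.4, 8.2, 6.5]
width: 0.0006
grip_force: 4.3
time: 8.62
ee_pos: [0.5233, -0.3794, 0.0364]
eef_rot: [0.664, 0.748, 0.001, -0.002]
ft_force: [-3.0, 10.6, 7.3]
width: 0.0003
grip_force: 5.1
time: 8.88
ee_pos: [0.5235, -0.3811, 0.0364]
eef_rot: [0.664, 0.748, 0.001, -0.002]
ft_force: [-3.3, 11.0, 7.7]
width: 0.0003
grip_force: 5.1
```

```bash
python3 -m crank '[[[-0.06,0,0],0],[[0,0,0],0]]'
python3 -m crank '[[[-0.06,0,0],0],[[0,0,0],0]]'
python3 -m crank '[[[-0.06,0,0],0],[[0,0,0],0]]'
```

```text
time: 9.12
ee_pos: [0.5237, -0.3828, 0.0364]
eef_rot: [0.664, 0.748, 0.001, -0.002]
ft_force: [-3.2, 10.9, 8.1]
width: 0.0003
grip_force: 5.5
time: 9.38
ee_pos: [0.5238, -0.3833, 0.0363]
eef_rot: [0.664, 0.748, 0.002, -0.003]
ft_force: [-5.5, 16.0, 12.7]
width: 0.001
grip_force: 8.2
time: 9.62
ee_pos: [0.5238, -0.3836, 0.0363]
eef_rot: [0.664, 0.748, 0.003, -0.004]
ft_force: [-8.2, 21.5, 17.9]
width: 0.0006
grip_force: 11.6
```

The force jumps to 21 N while the finger has all but stopped, at ly = −0.092 as expected, so the train is home. I'll back off along the channel, rise, and check.

```bash
python3 -m crank '[[[0.1,0,0],0],[[0.2,0,0],0],[[0.6,0,0],0],[[0.8,0,0],0],[[0,0,-0.7],0],[[0,0,-1],0],[[0.3,-1,-0.5],0],[[0.15,-1,0],0],[[0,-1,0],0],[[0,0,0],0]]'
python3 - <<'E'
from h import *
s=sensors.read_state();d=s["ee_pos"][:2]-[.5339,-.4746];M=np.array([[-.9931,.117],[-.117,-.9931]]);print(d@M, s["joint_positions"])
a=vision.camera("top")[180:260,345:545,::-1];b=vision.camera("scene")[235:350,350:570,::-1]
a=cv2.resize(a,(800,320),interpolation=cv2.INTER_CUBIC)
b=cv2.resize(b,(536,280),interpolation=cv2.INTER_CUBIC); b=cv2.copyMakeBorder(b,0,0,0,264,0)
cv2.imwrite("pics/crop3.png",cv2.vconcat([a,b]))
E
```

```text
time: 10.88
ee_pos: [0.425, -0.3364, 0.1036]
eef_rot: [0.666, 0.746, 0.001, 0.0]
ft_force: [1.2, 0.1, 0.1]
width: 0.0004
grip_force: 0.0
[ 0.09194271 -0.14994874] [-0.17314919  0.34474841  0.90172717  1.86281974 -0.3067936   1.07888882
  0.96021363]
```

View pics/crop3.png

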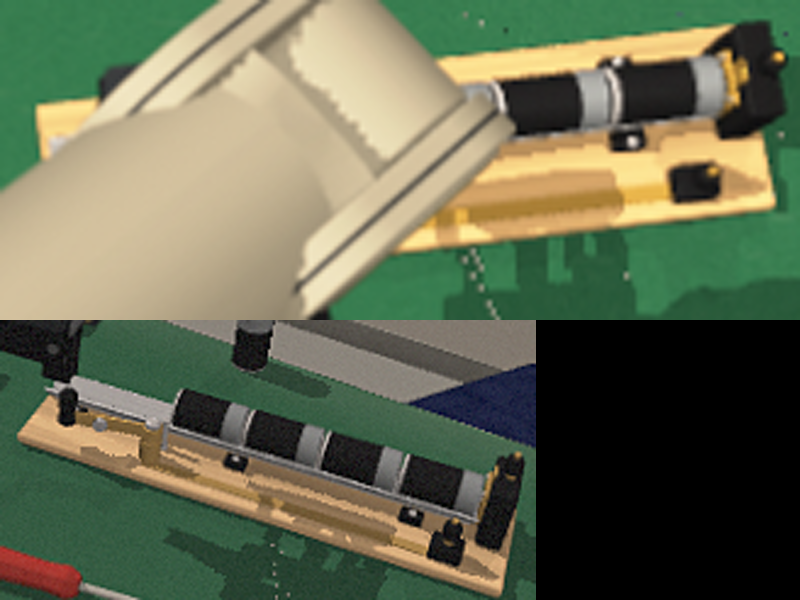

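The row is home: the front cell touches the brass plate, there are no gaps, and the lever is still open. I'll descend outside the knob and push it inward to θ≈90°.

```bash
python3 -m crank '[[[0.17,0,0.7],0],[[0,0,0.8],0],[[0,0,0.55],0],[[0,0,0],0]]'
python3 -m crank '[[[0,0.25,0],0],[[0,0.25,0],0],[[0,0.25,0],0],[[0,0.15,0],0],[[0,0,0],0]]'
```

```text
time: 11.48
ee_pos: [0.4261, -0.33, 0.0402]
eef_rot: [0.665, 0.747, -0.001, -0.001]
ft_force: [-0.2, -0.2, 0.4]
width: 0.0004
grip_force: 0.0
time: 12.1
ee_pos: [0.4534, -0.327, 0.0409]
eef_rot: [0.665, 0.747, -0.0, 0.0]
ft_force: [-0.4, 0.2, 0.7]
width: 0.0006
grip_force: 0.2
```

No force felt where contact was expected, so I'll look.

```bash
python3 - <<'E'
from h import *
b=vision.camera("scene")[225:350,330:480,::-1]
cv2.imwrite("pics/s4.png",cv2.resize(b,(720,600),interpolation=cv2.INTER_CUBIC))
E
```

```text
(no output)
```

View pics/s4.png

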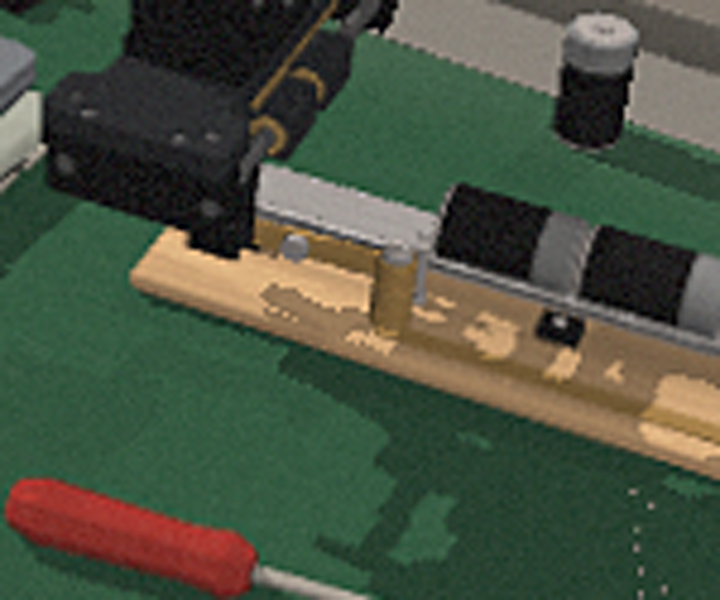

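The knob is hidden behind the fingertip, and the lever's plunger at (295,245) has shifted slightly, so the lever is following. Next comes the arc: 6° of turn per row with the matching chord.

```bash
python3 -m crank '[[[0.07,0.25,0],0.75],[[0.07,0.25,0],0.75],[[0.07,0.25,0],0.75],[[0.07,0.25,0],0.75]]'
python3 - <<'E'
from h import *
s=sensors.read_state();d=s["ee_pos"][:2]-[.5339,-.4746];M=np.array([[-.9931,.117],[-.117,-.9931]]);print(d@M, s["joint_positions"])
b=vision.camera("scene")[225:350,330:480,::-1]
cv2.imwrite("pics/s5.png",cv2.resize(b,(720,600),interpolation=cv2.INTER_CUBIC))
E
```

```text
time: 12.65
ee_pos: [0.4829, -0.3204, 0.041]
eef_rot: [0.807, 0.591, -0.0, 0.0]
ft_force: [-3.8, -1.4, 0.4]
width: 0.0006
grip_force: 1.4
[ 0.03260727 -0.15912871] [-0.19591105  0.55507913  0.89585305  1.81215891 -0.50312507  1.02045719
  0.59326227]
```

View pics/s5.png

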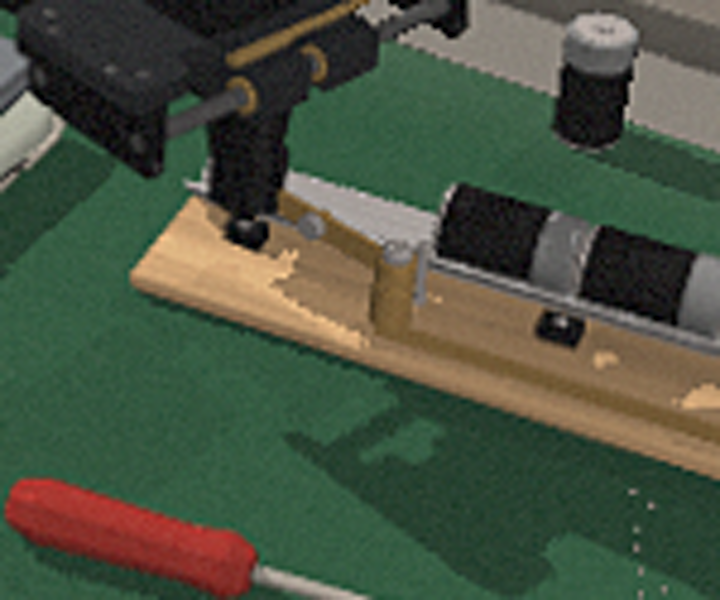

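The knob is moving with the finger (force 4 N) and the lever is swinging in. Continuing the arc.

```bash
python3 -m crank '[[[0.07,0.25,0],0.75],[[0.07,0.25,0],0.75],[[0.07,0.25,0],0.75],[[0.07,0.25,0],0.75],[[0.07,0.25,0],0.75],[[0.07,0.25,0],0.75],[[0.07,0.25,0],0.75],[[0.07,0.25,0],0.75]]'
python3 -m crank '[[[0.07,0.2,0],0.75],[[0.07,0.2,0],0.75],[[0.07,0.15,0],0.75]]'
python3 - <<'E'
from h import *
s=sensors.read_state();d=s["ee_pos"][:2]-[.5339,-.4746];M=np.array([[-.9931,.117],[-.117,-.9931]]);print(d@M, s["joint_positions"],R.from_quat(s["eef_rot"]).as_matrix()[:2,1]@M)
E
```

```text
time: 13.7
ee_pos: [0.5387, -0.3434, 0.0408]
eef_rot: [0.977, 0.213, -0.0, -0.0]
ft_force: [-2.6, 1.9, 1.1]
width: 0.0005
grip_force: 1.4
time: 14.08
ee_pos: [0.5502, -0.3567, 0.0408]
eef_rot: [0.998, 0.057, -0.0, -0.0]
ft_force: [-2.5, 3.1, 1.1]
width: 0.0005
grip_force: 1.3
[-0.0299949  -0.11515464] [-0.20640689  0.8282826   1.06690147  1.60024754 -0.77000333  1.18668687
 -0.42652642] [0.00248254 0.99996494]
```

```bash
python3 -m crank '[[[0,0.1,0],0],[[0,0.07,0],0],[[0,0,0],0]]'
python3 -m crank '[[[0,0.07,0],0],[[0,0.07,0],0],[[0,0,0],0]]'
python3 -m crank '[[[0,0.07,0],0],[[0,0,0],0]]'
```

```text
time: 14.45
ee_pos: [0.5514, -0.3616, 0.041]
eef_rot: [0.998, 0.059, 0.0, -0.0]
ft_force: [-0.2, 3.3, -1.3]
width: 0.0004
grip_force: 1.2
time: 14.82
ee_pos: [0.5518, -0.3661, 0.0411]
eef_rot: [0.998, 0.058, 0.0, 0.0]
ft_force: [2.6, 3.2, 0.8]
width: 0.0005
grip_force: 1.7
time: 15.08
ee_pos: [0.5521, -0.3674, 0.041]
eef_rot: [0.998, 0.059, 0.0, -0.001]
ft_force: [1.7, 6.9, 2.9]
width: 0.0006
grip_force: 3.5
```

```bash
python3 -m crank '[[[0,0.07,0],0],[[0,0,0],0]]'
python3 -m crank '[[[0,0.07,0],0],[[0,0,0],0]]'
python3 -m crank '[[[0,0.07,0],0],[[0,0,0],0]]'
```

```text
time: 15.32
ee_pos: [0.5522, -0.3677, 0.0408]
eef_rot: [0.998, 0.059, -0.0, -0.003]
ft_force: [-2.1, 14.3, 7.0]
width: 0.0004
grip_force: 7.6
time: 15.58
ee_pos: [0.5523, -0.3678, 0.0407]
eef_rot: [0.998, 0.059, -0.001, -0.004]
ft_force: [-4.9, 21.6, 12.2]
width: 0.0002
grip_force: 11.8
time: 15.82
ee_pos: [0.5524, -0.3681, 0.0405]
eef_rot: [0.998, 0.06, -0.001, -0.006]
ft_force: [-7.8, 29.4, 18.5]
width: 0.0003
grip_force: 16.0
```

The lever is hard on its stop (29 N, no further travel). I'll back away, rise clear and look.

```bash
python3 -m crank '[[[0,-0.15,0],0],[[0,-0.2,0],0],[[0,-0.5,0],0],[[0,-0.9,0],0],[[0,-0.9,-0.5],0],[[0,-0.9,-1],0],[[0,-0.9,-1],0],[[0,-0.9,-1],0],[[0,-0.9,-1],0],[[0,-1,0],0],[[0,-1,0],0],[[0,0,0],0]]'
python3 - <<'E'
from h import *
a=vision.camera("top")[180:260,345:545,::-1];b=vision.camera("scene")[235:350,350:570,::-1]
a=cv2.resize(a,(800,320),interpolation=cv2.INTER_CUBIC)
b=cv2.resize(b,(536,280),interpolation=cv2.INTER_CUBIC); b=cv2.copyMakeBorder(b,0,0,0,264,0)
cv2.imwrite("pics/crop6.png",cv2.vconcat([a,b]))
E
```

```text
time: 17.32
ee_pos: [0.5236, -0.126, 0.1756]
eef_rot: [0.998, 0.06, -0.0, -0.001]
ft_force: [-0.2, -1.2, 0.0]
width: 0.0006
grip_force: 0.0
```

View pics/crop6.png

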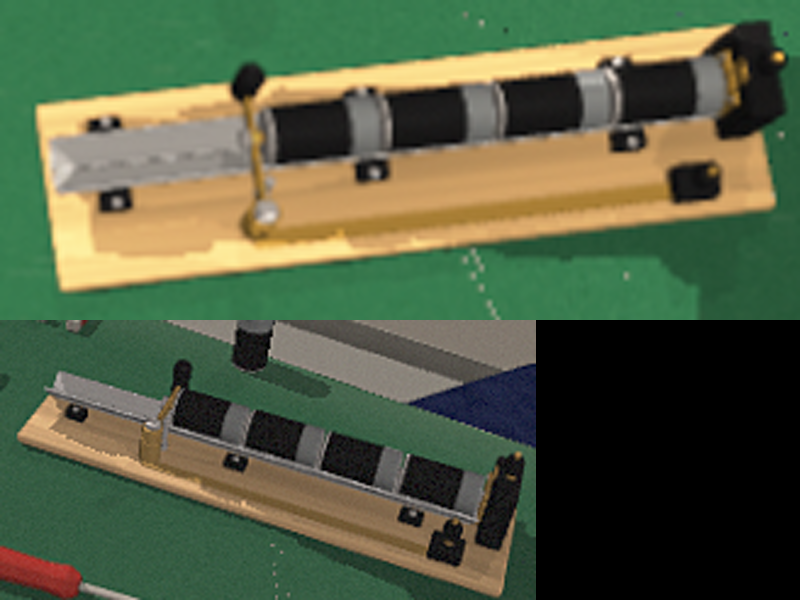

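The lever stands across the channel just behind the rear cell (knob at crop (247,78), pivot (265,212)), and the row is closed up against the plate. One numeric check, then I'll hand in.

```bash
python3 - <<'E'
from h import *
M=np.array([[-.9931,.117],[-.117,-.9931]]);t=np.array([.5339,-.4746])
P=ray("top",[[345+u/4-.375,180+v/4-.375] for u,v in [(248,77),(265,212)]],[.064,.05]);L=(P[:,:2]-t)@M
l=L[0]-L[1];print(L,np.arctan2(-l[1],-l[0]))
if abs(np.arctan2(-l[1],-l[0]))<.06: print(r.close_job())
E
```

```text
[[-0.02714945 -0.08821582]
 [ 0.04265049 -0.08717958]] 0.014844727451867483
the job is handed in; nothing more can be done
None
```

The job is handed in after 17.3 s on the robot clock: the four cells were pushed home against the contact plate first, then the lever was pushed shut onto its stop behind the rear cell (about 0.015 rad in the last picture), with nothing lifted and, as far as the pictures show, nothing else moved.

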